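# Half-plate test exposure of a brass die blank

## Robot

A 6-joint arm with a two-finger parallel gripper is mounted at the origin on the work surface; the furniture and walls round the work are solid. World frame = base frame: x ahead of the robot, y to its left, z up, the work surface at z = 0. Lengths are in m, angles in rad, forces in N, time in s.
With the tool pointing down it reaches from about 0.275 to 0.725 m from the base axis. Payload 15.9 kg.
Tool frame: the origin (TCP) lies between the finger pads; the fingertips stand 17 mm ahead of it and the grasp point (between the pads) lies 2 mm behind it; x points along the fingers, y is the direction in which the jaws open and shut, and the axes are right-handed (so a half turn about x gives the same grasp; the last joint's range is limited). The gripper opens to 85 mm and grips with 20 to 120 N. Pads are 22 mm wide; open, the fingers measure 114 mm over their backs; the gripper's body (76 mm by 85 mm) begins 54 mm behind the grasp point. The pads swing forward as they close: fully open they stand 13 mm farther back than shut.
Start: joints at [1.217, 0.213, -0.034, 1.323, 0, 1.571], TCP at [0.173, 0.469, 0.248] pointing down, gripper open.
Joint ranges: [-2.98, 2.98], [-0.74, 1.72], [-1.14, 1.35], [-2.1, 2.04], [-1.57, 1.44], [-3.14, 3.14]. Speed limits (rad/s): [1.89, 1.89, 2.39, 2.57, 3.14, 3.14].

## Interface

Orientations are given as a unit quaternion [x, y, z, w].
In Python, from workcell import state, capture, job_done gives the robot as it stands. The module is installed in compiled form; this text tells all that it offers.
- The arm moves only by the tool servo_tool, never from a script. Its argument "targets" is a list of rows, each a list of 2 entries, a list of its own where there are three numbers: the shift along the tool's x, y, z in m, then the turn, a rotation vector about the tool's x, y, z in rad. A call has 1 to 20 rows; each row shifts and turns the pose as measured when the row begins, along the tool's axes as they then stand; what a row does not reach is not made up. A row lasts 1/8 s, in which the tool goes at most 62.5 mm and 10.7 degrees, less where a joint would pass 70% of its speed; a pose out of reach is approached as far as the arm can. A call with a gripper value outside its range is refused whole. "hand" is the closure, from 0 (fully open) to 1 (shut), set as the call begins (left out, the last holds). The fingers move at their own pace and stop on an object; the grip force is fixed at half the most. Time passes only in rows, so rows that do not move let the fingers close. It gives the time, the measured TCP pose, the force and the opening at its end, in the units of the state.
- state(): the state, without advancing time (a new reading comes with each control period).
- capture(name): name is "side" or "top" or "wrist"; returns a dict with "frame" (480x640x3 uint8, red, green, blue), "fx", "fy", "cx", "cy" (pixels), "rvec" (rotation vector, rad) and "tvec" (3), from world to camera coordinates, as OpenCV has them; the wrist camera has in their place "hand_eye" (4x4, takes a point from camera to tool coordinates, whose origin is the TCP and whose axes are the tool frame's). Camera axes: x right, y down, z forward; pixel columns grow to the right and rows downward; lengths in m; the calibration is good to about 2 mm. The wrist camera is an equidistant fisheye: a pixel r from the principal point sees the ray r / f radians off the axis. A picture is of the moment at which its call begins: read the wrist's pose just before it. There is no depth.
- job_done(): hands the job in, once; it reports no verdict.
The state is a dict: "clock": time; "joint_pos": joint angles; "qvel": joint speeds; "joint_efforts": joint torques, N m; "tool_pos": TCP position; "eef_rot": TCP orientation; "force": force on the tool from outside, world axes, zero at the start; "torque": the same for the moment, N m; "width": finger opening in m.
Only numpy, scipy, OpenCV 4.12 (cv2) and the standard library are available. Lean on these libraries where they do the work, as an engineer would, in place of code of your own. Each camera call takes 0.05 s, during which the arm holds its last target. There are 200 camera calls.

## Task

Make a half-plate test exposure: push the brass blank that lies askew on the glass of the exposure box home into the corner of the two steel stops, flat on the glass with its far long edge and its left short edge flush against them, and only then slide the sprung shutter's black tab to the right to half travel, its pointer on the long red mark. Slide it up to the mark without running well past it, since that would light the half of the blank that must stay dark, and finish still holding the tab there (the shutter springs shut if let go) with the blank still home; leave the other things on the bench alone.

Things in the scene. Friction and masses are not known exactly. Their poses are not given: they have to be found in the camera images.
- exposure_box: Grey exposure box, fixed, 210 (x) by 250 (y) by 60 mm high. Origin: centre of its underside, on the bench. x points from its front (switch, dial, scale, shutter tab) to its back, away from the robot; y to its left; turned up to 0.25 rad. Top level at z 60 mm; glass let in flush, x -45 to 92, y -100 to 70 mm; light window under it x -4 to 62, y -35 to 35 mm.
- far_stop (a point): Fixed steel bar on the glass, 12 mm wide, 8 mm high, along the box's y from -65 to +47 mm. This point: on its inner face (at box x +57.5 mm, facing the front), at its foot, at box y 0. Axes as the box's.
- left_stop (a point): Fixed steel bar on the glass, 12 mm wide, 8 mm high, along the box's x from +11 to +51 mm. This point: on its inner face (at box y +35 mm, facing right), at its foot, at box x +35 mm. Axes as the box's.
- nest (a point): Where the blank's origin lies when it is home against both stops: on top of the glass, at x +35, y 0, z +60 mm in the box's frame. Axes as the box's.
- die_blank: Loose brass plate, 45 (its x) by 70 (its y) by 6 mm, about 0.16 kg, dark green film below, a dark line scribed across the middle of its top (along x, at y 0). Origin: centre of its underside, z up. It starts on the glass 10 to 28 mm short of home towards the front, 10 to 35 mm to the right, turned up to 0.25 rad; home, its axes lie along the box's.
- shutter (a joint): Travel of the sprung shutter in m: 0 shut, at the left, as it starts; 0.070 fully open, at the right (it moves along the box's -y); half travel 0.035. The spring pushes it shut with 3 N at 0, rising by 1.5 N per 10 mm (8.3 N at half, 13.5 N fully open); friction about 0.3 N.
- shutter_tab: Black finger tab of the shutter, upright on the box's top: 22 mm along the box's x, 14 mm along its y (pinch it across these), its top 30 mm above the box's top; a white pointer at its foot points to the scale. Origin: its foot, level with the box's top, at box x -75, y +35 mm when shut; axes as the box's. It moves with the shutter.
- half_mark (a point): Long red mark, the middle of eleven ticks on the scale along the slot before the tab: at box x -97, y 0, z +60 mm. The tab's pointer stands at it at half travel. The red line under the glass marks the same y.
- steel_block: Bystander: ground steel bench block, 58 x 88 x 26 mm, at the left. Origin at the centre of its underside.
- solder_spool: Bystander: small spool of solder wire, 38 mm across, 20 mm high, at the left. Origin at the centre of its underside.
- flux_bottle: Bystander: small brown bottle with a white cap, 35 mm across, 68 mm high, at the right. Origin at the centre of its underside.
- tweezers: Bystander: steel tweezers lying flat, 163 mm long, at the right. Origin at the centre of its underside.

How it is judged:
By the outcome, as a careful person would: the job done as asked, in the order asked, and still so for the second after the job is handed in, while the arm keeps its last pose, push and grip.
It also fails if it takes over 51 s, if anything falls off the work surface, if the arm or the gripper's body presses on something with over 40 N, if the wrist force passes 120 N, or if a joint passes its speed limit or range.

## Working session

There is one attempt and no reset: what is moved stays moved. The work goes in short steps, Python scripts to look and compute and a tool call to move; the robot and the scene stay as the last step left them, time stands still between calls to the robot, and variables do not carry over. Pictures are saved under pics/ and viewed, about 8 in all and at most 12, crops included, and the job is handed in when it is done.

Besides the shell and the picture viewer there is one more tool, called after "Emit:" as a command line: name --argument value ..., lists and objects as JSON in quotes. servo_tool: Moves the arm, as the interface text tells. Its arguments: {"type":"object","properties":{"targets":{"type":"array"},"hand":{"type":"number"}},"required":["targets"]}

```bash
mkdir -p pics; python3 - <<'E'
from workcell import state,capture
import cv2
s=state(); print({k:s[k] for k in('clock','tool_pos','eef_rot','force','width','joint_pos')})
for n in('top','side'):
    c=capture(n); cv2.imwrite(f'pics/{n}0.png',c['frame'][:,:,::-1])
    print(n,c['fx'],c['fy'],c['cx'],c['cy'],c['rvec'],c['tvec'])
E
```

```text
{'clock': 0.0, 'tool_pos': array([0.17310827, 0.46874367, 0.24783322]), 'eef_rot': array([ 0.12405216,  0.69614681, -0.12480323,  0.69599916]), 'force': array([ 0.60173551, -0.21088859,  0.35921783]), 'width': 0.08572730427636704, 'joint_pos': array([ 1.21701881e+00,  2.13339781e-01, -3.50367058e-02,  1.32350218e+00,
        1.86376945e-05,  1.57079556e+00])}
top 446.65613684939314 446.65613684939314 320.1278927309969 243.12217516336904 [ 2.1923635  -2.16118642  0.17870283] [-0.12326362  0.51468928  0.87498501]
side 597.2122365242296 597.2122365242296 321.133266441878 249.70341779416617 [-0.02478203 -2.83977789  1.30228321] [0.49618464 0.09741387 1.03481263]
```

View pics/top0.png

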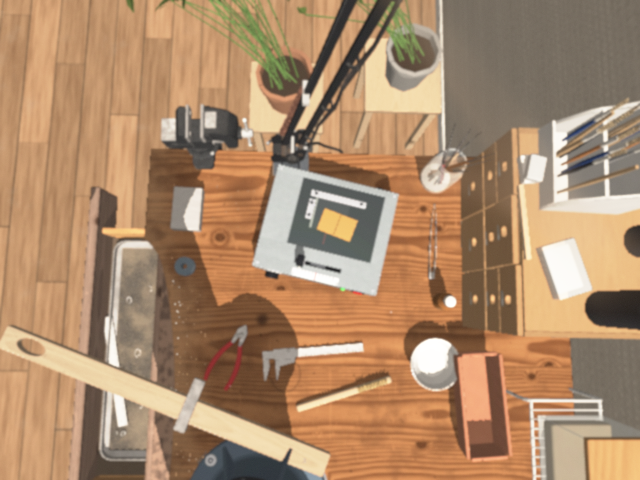

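View pics/side0.png

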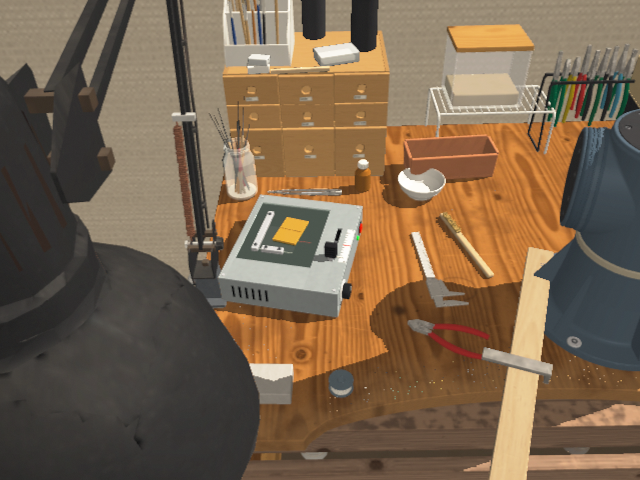

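The top view shows the box at about (327,230) px, turned slightly clockwise. The blank is near (337,224), the stops form an L above and left of it, and the tab is near (300,262). A lamp stands behind the box. I'll enlarge this area to read the corners.

```bash
python3 - <<'E'
import cv2
f=cv2.imread('pics/top0.png')[158:302,248:408]
cv2.imwrite('pics/top0c.png',cv2.resize(f,None,fx=4.16,fy=4.16,interpolation=cv2.INTER_CUBIC)) 
E
```

```text
(no output)
```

View pics/top0c.png

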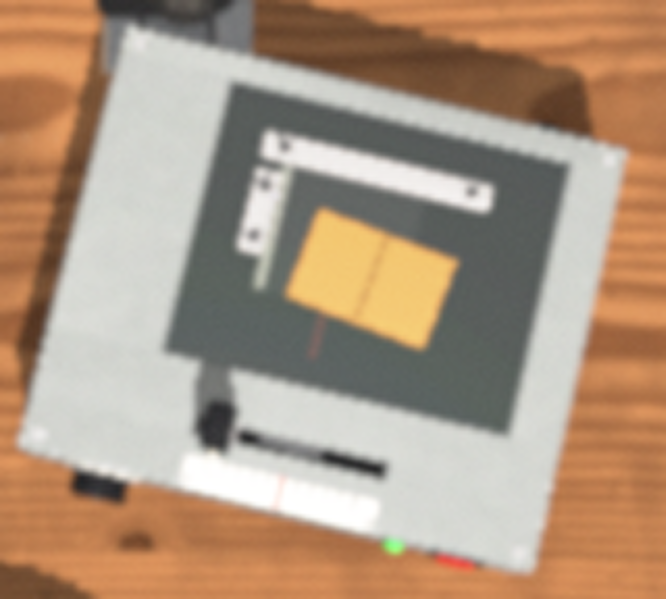

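```bash
cat > h.py <<'E'
import numpy as np,cv2
from scipy.spatial.transform import Rotation as R
def ray2plane(c,uv,z):
    uv=np.atleast_2d(np.array(uv,float)); Rm=cv2.Rodrigues(np.array(c['rvec']))[0]
    d=np.c_[(uv[:,0]-c['cx'])/c['fx'],(uv[:,1]-c['cy'])/c['fy'],np.ones(len(uv))]@Rm
    o=-Rm.T@np.array(c['tvec']).ravel(); return (o+d*((z-o[2])/d[:,2])[:,None])[:,:2]
def fit2(model,pts): # pts = Rot(a) model + t
    m=np.array(model,float);p=np.array(pts);mc=m.mean(0);pc=p.mean(0)
    A=(m-mc);B=(p-pc);a=np.arctan2((A[:,0]*B[:,1]-A[:,1]*B[:,0]).sum(),(A*B).sum())
    r=rot(a);t=pc-r@mc;return a,t,p-(m@r.T+t)
def rot(a): return np.array([[np.cos(a),-np.sin(a)],[np.sin(a),np.cos(a)]])
def wrist_ray2plane(c,s,uv,z):
    uv=np.atleast_2d(np.array(uv,float));x=(uv-[c['cx'],c['cy']]);r=np.hypot(*x.T);th=r/c['fx']
    d=np.c_[x/np.maximum(r,1e-9)[:,None]*np.sin(th)[:,None],np.cos(th)]
    H=np.array(c['hand_eye']);Rt=R.from_quat(s['eef_rot']).as_matrix()
    o=Rt@H[:3,3]+s['tool_pos'];d=d@(Rt@H[:3,:3]).T
    return (o+d*((z-o[2])/d[:,2])[:,None])[:,:2]
E
python3 - <<'E'
from h import *
from workcell import capture
c=capture('top')
U=lambda l:(np.array(l)+.5)/4.16+[248,158]-.5
P=ray2plane(c,U([(125,28),(627,150),(535,572),(20,440),(232,85),(568,163),(510,436),(165,350)]),.06)
M=np.array([(105,125),(105,-125),(-105,-125),(-105,125),(92,70),(92,-100),(-45,-100),(-45,70)])/1e3
a,t,e=fit2(M,P);print('box',a,t,(e*1e3).round(1).tolist())
B=ray2plane(c,U([(320,208),(460,260),(423,350),(285,297)]),.066)
b,tb,e=fit2(np.array([(22.5,35),(22.5,-35),(-22.5,-35),(-22.5,35)])/1e3,B);print('blank',b,tb,(e*1e3).round(1).tolist())
print('blank in box mm',rot(a).T@(tb-t)*1e3,b-a)
for n,q in dict(nest=(.035,0),tab=(-.075,.035),tabhalf=(-.075,0)).items(): print(n,t+rot(a)@q)
print('tab top seen',(rot(a).T@(ray2plane(c,U([(216,412)]),.09)[0]-t)))
E
```

```text
box -0.22362157171045147 [ 0.54228045 -0.12695191] [[-0.9, 0.9], [-0.5, 0.4], [0.2, -0.5], [3.5, -1.2], [-3.1, -0.5], [-0.4, 2.0], [0.2, 0.1], [0.9, -1.3]]
blank -0.35410515283378435 [ 0.54993954 -0.14765204] [[0.4, 0.1], [0.8, -1.3], [-0.6, 0.6], [-0.6, 0.6]]
blank in box mm [ 12.05889089 -18.48621237] -0.1304835811233329
nest [ 0.57640898 -0.13471359]
tab [ 0.47690958 -0.0761912 ]
tabhalf [ 0.4691479  -0.11031972]
tab top seen [-0.06943493  0.03767368]
```

```bash
cat >> h.py <<'E'
A=-0.2236;T=np.array([.54228,-.12695])
def tell(box,z):
    "tool-frame shift and turn to bring TCP to box-frame xy (m), world z, tool down, jaws along box y"
    from workcell import state
    s=state();Rt=R.from_quat(s['eef_rot']).as_matrix();w=np.r_[T+rot(A)@box,z]
    bx=np.r_[rot(A)@[0,1],0];sg=np.sign(Rt[:,1]@bx) or 1
    x=np.array([0,0,-1.]);y=sg*bx;G=np.c_[x,y,np.cross(x,y)]
    p=rot(A).T@(s['tool_pos'][:2]-T)*1e3
    print('t',s['clock'],'box xy mm',p.round(1),'z',s['tool_pos'][2].round(4),'w',round(s['width'],4),'F box',np.r_[rot(A).T@s['force'][:2],s['force'][2]].round(1),'M',s['torque'].round(2))
    print(' shift tool mm',(Rt.T@(w-s['tool_pos'])*1e3).round(1),'turn',R.from_matrix(Rt.T@G).as_rotvec().round(3),'tool y,z in box',(rot(A).T@Rt[:2,1:]).round(2).tolist(),'j6',s['joint_pos'][5].round(2))
E
python3 - <<'E'
from h import *
tell([-.06,-.02],.2)
from workcell import capture
c=capture('side');print('side cam',-cv2.Rodrigues(c['rvec'])[0].T@c['tvec'])
c=capture('wrist');print({k:v for k,v in c.items() if k!='frame'})
E
```

```text
t 0.15 box xy mm [-492.   499.1] z 0.2479 w 0.0857 F box [0.4 0.5 0. ] M [-0.01 -0.01  0.01]
 shift tool mm [  48.3 -458.5  495.8] turn [-0.13  -0.     0.001] tool y,z in box [[0.13, 0.99], [0.99, -0.13]] j6 1.57
side cam [0.48446279 0.71710103 0.75999194]
{'fx': 371.64829954431775, 'fy': 371.64829954431775, 'cx': 317.8128121672963, 'cy': 246.60701545029772, 'hand_eye': array([[-1.28612786e-03, -2.98950079e-01,  9.54267885e-01,
        -1.25827110e-01],
       [ 9.99999063e-01, -8.32683771e-04,  1.08690211e-03,
        -5.87374051e-05],
       [ 4.69673911e-04,  9.54268388e-01,  2.98950869e-01,
        -7.69941687e-02],
       [ 0.00000000e+00,  0.00000000e+00,  0.00000000e+00,
         1.00000000e+00]])}
```

Emit:
servo_tool --targets '[[[0,0,0],[-0.13,0,0]],[[4,0,0],[0,0,0]]]' --hand 0.6

```text
clock: 0.5
tool_pos: [0.1741, 0.4715, 0.188]
eef_rot: [0.08, 0.702, -0.075, 0.703]
force: [1.4, 1.2, -2.2]
width: 0.0517
```

I typed millimetres where the tool wants metres. The row limit capped the drop at 60 mm and it touched nothing. From here on every shift is in metres.

Emit:
servo_tool --targets '[[[0,-0.043,0.036],[-0.02,0,0]],[[0,-0.043,0.036],[0,0,0]],[[0,-0.043,0.036],[0,0,0]],[[0,-0.043,0.036],[0,0,0]],[[0,-0.043,0.036],[0,0,0]],[[0,-0.043,0.036],[0,0,0]],[[0,-0.043,0.036],[0,0,0]],[[0,-0.043,0.036],[0,0,0]],[[0,-0.043,0.036],[0,0,0]],[[0,-0.043,0.036],[0,0,0]]]'

```text
clock: 1.75
tool_pos: [0.4469, -0.0365, 0.1833]
eef_rot: [0.068, 0.703, -0.067, 0.705]
force: [1.6, 1.4, -0.1]
width: 0.0346
```

```bash
python3 - <<'E'
from h import *
tell([-.06,-.02],.19)
E
```

```text
t 1.75 box xy mm [-113.1   67. ] z 0.1833 w 0.0346 F box [ 1.3  1.7 -0.1] M [0.07 0.   0.02]
 shift tool mm [ -6.7 -88.7  50.4] turn [ 0.032  0.003 -0.002] tool y,z in box [[-0.03, 1.0], [1.0, 0.03]] j6 0.11
```

Emit:
servo_tool --targets '[[[-0.005,-0.045,0.025],[0.032,0,0]],[[0,-0.044,0.025],[0,0,0]],[[0,0,0],[0,0,0]]]'

```text
clock: 2.12
tool_pos: [0.4789, -0.1407, 0.1878]
eef_rot: [0.081, 0.702, -0.081, 0.703]
force: [0.1, 0.9, -0.0]
width: 0.0342
```

```bash
python3 - <<'E'
from h import *
from workcell import *
import pickle
tell([-.06,-.02],.19)
s=state();c=capture('wrist');pickle.dump((s,c),open('w1.pkl','wb'))
cv2.imwrite('pics/w1.png',c['frame'][:,:,::-1])
E
```

```text
t 2.125 box xy mm [-58.8 -27.5] z 0.1878 w 0.0342 F box [-0.1  0.9 -0. ] M [ 0.02  0.06 -0.01]
 shift tool mm [-2.2  7.5 -1.2] turn [-0.006  0.002 -0.001] tool y,z in box [[0.01, 1.0], [1.0, -0.01]] j6 -0.06
```

View pics/w1.png

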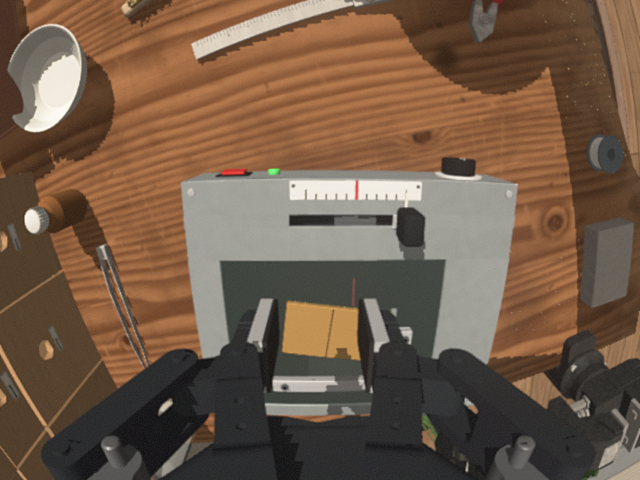

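The wrist view shows the red mark at (357,190) px, the glass front corners at (221,261) and (446,261), the blank's right edge from (287,301) to (283,353), and the far stop's inner foot near y=377. I'll check my fit against these.

```bash
python3 - <<'E'
from h import *
import pickle
s,c=pickle.load(open('w1.pkl','rb'))
def q(n,uv,z): print(n,(((wrist_ray2plane(c,s,uv,z)-T)@rot(A))*1e3).round(1).tolist())
q('redmark(-97,0)',(357,190),.06)
q('glass front R,L (-45,-100),(-45,70)',[(221,261),(446,261)],.06)
q('stop top inner (57.5,?)',[(275,378),(362,377)],.068)
q('blank RF,RB, scribe',[(287,301),(283,353),(334,309),(328,356)],.066)
q('tab top centre(-75,35)',(411,222),.09)
# zoom
f=c['frame'][150:410,170:530,::-1];cv2.imwrite('pics/w1c.png',cv2.resize(f,None,fx=2.2,fy=2.2,interpolation=cv2.INTER_CUBIC))
E
```

```text
redmark(-97,0) [[-96.8, 0.3]]
glass front R,L (-45,-100),(-45,70) [[-45.3, -98.8], [-43.9, 69.8]]
stop top inner (57.5,?) [[54.6, -62.9], [54.2, 8.6]]
blank RF,RB, scribe [[-15.9, -50.0], [30.5, -55.2], [-9.0, -15.2], [33.5, -19.5]]
tab top centre(-75,35) [[-81.4, 32.0]]
```

View pics/w1c.png

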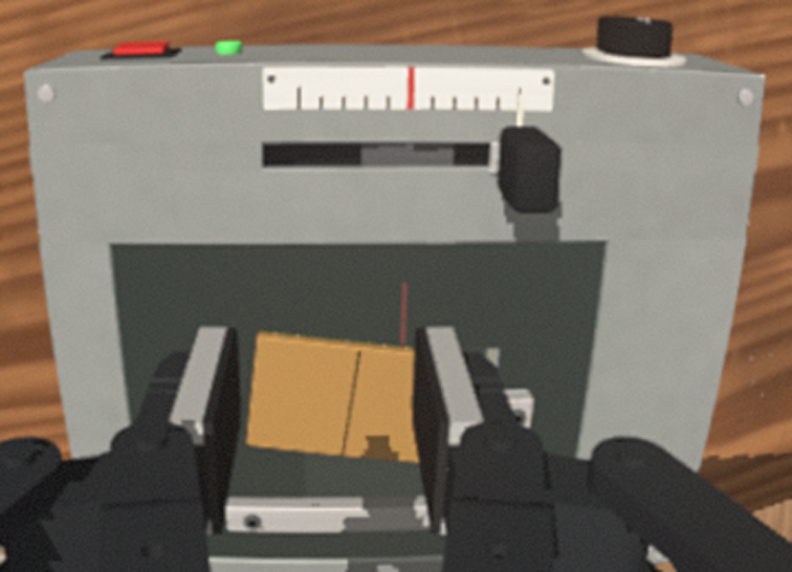

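Emit:
servo_tool --targets '[[[0.02,0.01,0.017],[-0.006,0,0]],[[0.03,0,0],[0,0,0]],[[0.03,0,0],[0,0,0]],[[0.015,0,0],[0,0,0]],[[0,0,0],[0,0,0]]]'

```text
clock: 2.8
tool_pos: [0.497, -0.1276, 0.0909]
eef_rot: [0.078, 0.702, -0.076, 0.704]
force: [0.2, 0.1, 0.4]
width: 0.0339
```

```bash
python3 - <<'E'
from h import *
tell([-.042,-.017],.08)
E
```

```text
t 2.8 box xy mm [-44.  -10.7] z 0.0909 w 0.0339 F box [0.1 0.1 0.4] M [ 0.01 -0.   -0.02]
 shift tool mm [10.9 -6.4  2. ] turn [ 0.006  0.002 -0.003] tool y,z in box [[-0.01, 1.0], [1.0, 0.01]] j6 -0.04
```

Next I come down in small steps until the fingertips touch the glass.

Emit:
servo_tool --targets '[[[0.006,-0.006,0.002],[0.006,0.002,0]],[[0.004,0,0],[0,0,0]],[[0,0,0],[0,0,0]]]'

```text
clock: 3.18
tool_pos: [0.4985, -0.1336, 0.082]
eef_rot: [0.079, 0.702, -0.078, 0.704]
force: [0.6, 0.6, -0.4]
width: 0.0343
```

Emit:
servo_tool --targets '[[[0.0015,0,0],[0,0,0]],[[0,0,0],[0,0,0]]]'

```text
clock: 3.42
tool_pos: [0.4987, -0.1338, 0.0809]
eef_rot: [0.079, 0.702, -0.078, 0.704]
force: [-0.4, 0.1, 0.6]
width: 0.0342
```

Emit:
servo_tool --targets '[[[0.0015,0,0],[0,0,0]],[[0,0,0],[0,0,0]]]'

```text
clock: 3.68
tool_pos: [0.4989, -0.1338, 0.0795]
eef_rot: [0.079, 0.702, -0.078, 0.704]
force: [-0.4, -0.2, 0.3]
width: 0.0343
```

Emit:
servo_tool --targets '[[[0.0015,0,0],[0,0,0]],[[0,0,0],[0,0,0]]]'

```text
clock: 3.92
tool_pos: [0.4988, -0.1337, 0.0779]
eef_rot: [0.079, 0.702, -0.078, 0.704]
force: [0.6, 0.2, 0.5]
width: 0.0342
```

Emit:
servo_tool --targets '[[[0.0015,0,0],[0,0,0]],[[0,0,0],[0,0,0]]]'

```text
clock: 4.18
tool_pos: [0.4989, -0.1338, 0.0763]
eef_rot: [0.079, 0.701, -0.078, 0.704]
force: [0.3, -0.6, -1.2]
width: 0.0343
```

Emit:
servo_tool --targets '[[[0.001,0,0],[0,0,0]],[[0,0,0],[0,0,0]]]'

```text
clock: 4.42
tool_pos: [0.499, -0.1338, 0.0764]
eef_rot: [0.079, 0.701, -0.078, 0.704]
force: [0.4, 0.0, 0.6]
width: 0.0343
```

Emit:
servo_tool --targets '[[[0.0015,0,0],[0,0,0]],[[0,0,0],[0,0,0]]]'

```text
clock: 4.68
tool_pos: [0.4992, -0.1339, 0.0764]
eef_rot: [0.079, 0.701, -0.078, 0.705]
force: [-0.5, 0.1, -0.5]
width: 0.0341
```

```bash
python3 - <<'E'
from h import *
tell([-.03,-.017],.078)
E
```

```text
t 4.675 box xy mm [-40.5 -16.3] z 0.0764 w 0.0341 F box [-0.5  0.  -0.5] M [-0.04 -0.05 -0.03]
 shift tool mm [-1.6 -0.7 10.5] turn [ 0.001  0.005 -0.003] tool y,z in box [[-0.0, 1.0], [1.0, 0.0]] j6 -0.04
```

Contact at TCP z 0.0764 agrees with the 17 mm tip length. I'll lift 2 mm and push towards the far stop.

Emit:
servo_tool --targets '[[[-0.002,0,0.003],[0.001,0.004,-0.003]],[[0,0,0.005],[0,0,0]],[[0,0,0.005],[0,0,0]],[[0,0,0.004],[0,0,0]],[[0,0,0.004],[0,0,0]],[[0,0,0.004],[0,0,0]]]'

```text
clock: 5.42
tool_pos: [0.525, -0.1398, 0.0778]
eef_rot: [0.079, 0.703, -0.079, 0.703]
force: [-1.7, 0.3, 1.0]
width: 0.0345
```

```bash
python3 - <<'E'
from h import *
tell([.0015,-.017],.0785)
E
```

```text
t 5.425 box xy mm [-14.  -16.4] z 0.0778 w 0.0345 F box [-1.7 -0.1  1. ] M [0.03 0.35 0.01]
 shift tool mm [-0.7 -0.6 15.5] turn [-0.    -0.     0.001] tool y,z in box [[0.0, 1.0], [1.0, -0.0]] j6 -0.04
```

Emit:
servo_tool --targets '[[[-0.0005,0,0.004],[0,0,0]],[[0,0,0.004],[0,0,0]],[[0,0,0.003],[0,0,0]]]'

```text
clock: 5.8
tool_pos: [0.5364, -0.1423, 0.0782]
eef_rot: [0.079, 0.703, -0.079, 0.703]
force: [-0.7, 0.3, 0.2]
width: 0.0341
```

Emit:
servo_tool --targets '[[[0,0,0.003],[0,0,0]]]'

```text
clock: 5.92
tool_pos: [0.5395, -0.143, 0.0783]
eef_rot: [0.079, 0.703, -0.079, 0.703]
force: [-0.7, -0.5, 0.2]
width: 0.0344
```

Emit:
servo_tool --targets '[[[0,0,0.002],[0,0,0]]]'

```text
clock: 6.05
tool_pos: [0.5409, -0.1433, 0.078]
eef_rot: [0.079, 0.703, -0.079, 0.702]
force: [-11.6, 2.6, 6.0]
width: 0.0342
```

```bash
python3 - <<'E'
from h import *
tell([.0015,-.017],.0785)
E
```

```text
t 6.05 box xy mm [  2.3 -16.3] z 0.078 w 0.0342 F box [-11.9  -0.    6. ] M [ 0.52  2.29 -0.02]
 shift tool mm [-0.5 -0.7 -0.8] turn [-0.    -0.002  0.001] tool y,z in box [[0.0, 1.0], [1.0, -0.0]] j6 -0.03
```

Emit:
servo_tool --targets '[[[0,0,-0.006],[0,0,0]],[[-0.02,0,-0.003],[0,0,0]],[[-0.005,-0.03,0],[0,0,0]],[[0,-0.03,0],[0,0,0]],[[0,-0.016,0.02],[0,0,0]],[[0,0,0.02],[0,0,0]],[[0,0,0],[0,0,0]]]'

```text
clock: 6.92
tool_pos: [0.5539, -0.2266, 0.1046]
eef_rot: [0.078, 0.702, -0.079, 0.703]
force: [-0.8, 0.0, -0.5]
width: 0.0344
```

```bash
python3 - <<'E'
from h import *
from workcell import *
import pickle
tell([.033,-.09],.0785)
s=state();c=capture('wrist');pickle.dump((s,c),open('w2.pkl','wb'))
f=c['frame'][150:450,150:550,::-1];cv2.imwrite('pics/w2c.png',cv2.resize(f,None,fx=2,fy=2,interpolation=cv2.INTER_CUBIC))
E
```

```text
t 6.925 box xy mm [ 33.4 -94.6] z 0.1046 w 0.0344 F box [-0.8 -0.2 -0.5] M [-0.    0.05  0.01]
 shift tool mm [26.1  4.6 -0.4] turn [0.    0.001 0.001] tool y,z in box [[-0.0, 1.0], [1.0, 0.0]] j6 -0.16
```

View pics/w2c.png

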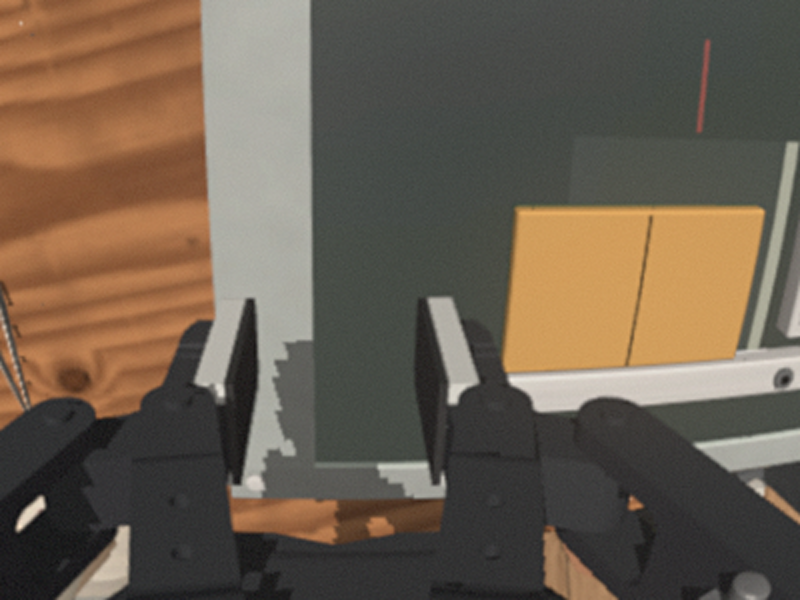

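The blank now lies parallel to the far stop with the pads well clear to its right. I'll lower and push left.

Emit:
servo_tool --targets '[[[0.015,0,0],[0,0,0]],[[0.009,0,0],[0,0,0]],[[0.002,0,0],[0,0,0]],[[0,0.006,0],[0,0,0]],[[0,0.006,0],[0,0,0]]]'

```text
clock: 7.6
tool_pos: [0.5539, -0.213, 0.0765]
eef_rot: [0.078, 0.703, -0.079, 0.702]
force: [-0.1, -0.4, 0.3]
width: 0.0343
```

```bash
python3 - <<'E'
from h import *
tell([.034,-.06],.0785)
E
```

```text
t 7.6 box xy mm [ 30.5 -81.4] z 0.0765 w 0.0343 F box [ 0.  -0.4  0.3] M [-0.    0.02  0.02]
 shift tool mm [-2.1 21.4  3.5] turn [ 0.001 -0.001  0.001] tool y,z in box [[-0.0, 1.0], [1.0, 0.0]] j6 -0.14
```

Emit:
servo_tool --targets '[[[-0.0025,0.002,0.0035],[0,0,0]],[[0,0.004,0],[0,0,0]],[[0,0.004,0],[0,0,0]]]'

```text
clock: 7.98
tool_pos: [0.5605, -0.2032, 0.0798]
eef_rot: [0.078, 0.703, -0.079, 0.703]
force: [-0.1, -0.5, -0.8]
width: 0.0342
```

```bash
python3 - <<'E'
from h import *
tell([.034,-.06],.0785)
E
```

```text
t 7.975 box xy mm [ 34.7 -70.3] z 0.0798 w 0.0342 F box [-0.  -0.5 -0.8] M [-0.12  0.06 -0.  ]
 shift tool mm [ 1.3 10.3 -0.7] turn [ 0.001 -0.     0.001] tool y,z in box [[-0.0, 1.0], [1.0, 0.0]] j6 -0.12
```

Emit:
servo_tool --targets '[[[0.001,0.004,0],[0,0,0]],[[0,0.004,0],[0,0,0]]]'

```text
clock: 8.22
tool_pos: [0.5624, -0.195, 0.0788]
eef_rot: [0.078, 0.703, -0.079, 0.703]
force: [-0.6, -0.9, -0.3]
width: 0.034
```

Emit:
servo_tool --targets '[[[0,0.003,0],[0,0,0]]]'

```text
clock: 8.35
tool_pos: [0.563, -0.1921, 0.0787]
eef_rot: [0.078, 0.703, -0.079, 0.703]
force: [-4.5, -16.0, 1.0]
width: 0.0342
```

Emit:
servo_tool --targets '[[[0,0.002,0],[0,0,0]]]'

```text
clock: 8.48
tool_pos: [0.5631, -0.1919, 0.0788]
eef_rot: [0.077, 0.703, -0.081, 0.702]
force: [-5.2, -21.7, 0.1]
width: 0.0342
```

```bash
python3 - <<'E'
from h import *
tell([.034,-.06],.0785)
from workcell import *
c=capture('wrist')
f=c['frame'][150:450,150:550,::-1];cv2.imwrite('pics/w3c.png',cv2.resize(f,None,fx=2,fy=2,interpolation=cv2.INTER_CUBIC))
E
```

```text
t 8.475 box xy mm [ 34.7 -58.7] z 0.0788 w 0.0342 F box [ -0.3 -22.4   0.1] M [-4.51  1.17  0.04]
 shift tool mm [ 0.3 -1.3 -0.7] turn [-0.     0.     0.006] tool y,z in box [[0.0, 1.0], [1.0, -0.0]] j6 -0.1
```

View pics/w3c.png

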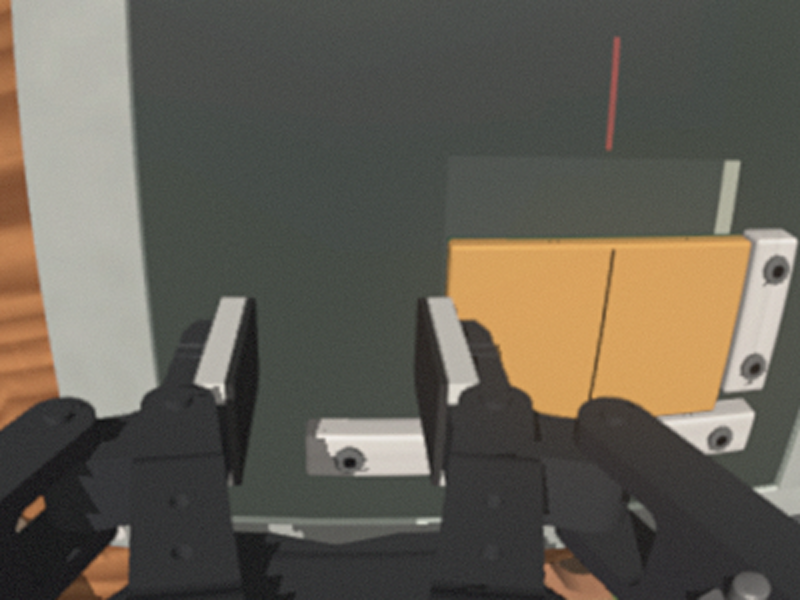

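The picture shows the blank against both stops, with its scribe in line with the red line. I'll back off, then reseat it gently towards the far stop with a centred push.

Emit:
servo_tool --targets '[[[0,-0.005,0],[0,0,0.003]],[[-0.015,-0.002,0],[0,0,0.003]],[[-0.014,0,-0.01],[0,0,0]],[[0,0.01,-0.03],[0,0,0]],[[0,0.03,-0.015],[0,0,0]],[[0,0.024,0],[0,0,0]],[[0,0,0],[0,0,0]]]'

```text
clock: 9.4
tool_pos: [0.5197, -0.1218, 0.1144]
eef_rot: [0.079, 0.701, -0.079, 0.704]
force: [0.1, -0.1, 0.1]
width: 0.0341
```

```bash
python3 - <<'E'
from h import *
tell([-.02,-.00],.0785)
E
```

```text
t 9.4 box xy mm [-23.1  -0. ] z 0.1144 w 0.0341 F box [ 0.1 -0.   0.1] M [-0.01  0.03 -0.04]
 shift tool mm [36. -0.  3.] turn [-0.001  0.004 -0.001] tool y,z in box [[0.0, 1.0], [1.0, -0.0]] j6 -0.01
```

Emit:
servo_tool --targets '[[[0.017,0,0],[0,0.004,0]],[[0.015,0,0],[0,0,0]],[[0.003,0,0.002],[0,0,0]],[[0,0,0.005],[0,0,0]]]'

```text
clock: 9.9
tool_pos: [0.5259, -0.1249, 0.0769]
eef_rot: [0.08, 0.703, -0.079, 0.702]
force: [-0.3, 0.3, 0.6]
width: 0.0342
```

```bash
python3 - <<'E'
from h import *
tell([.001,-.00],.0785)
E
```

```text
t 9.9 box xy mm [-16.4  -1.6] z 0.0769 w 0.0342 F box [-0.3  0.3  0.6] M [-0.01 -0.04  0.01]
 shift tool mm [-1.6  1.7 17.4] turn [-0.002 -0.001 -0.001] tool y,z in box [[0.0, 1.0], [1.0, -0.0]] j6 -0.01
```

Emit:
servo_tool --targets '[[[-0.002,0.001,0.005],[-0.002,0,0]],[[0,0,0.005],[0,0,0]],[[0,0,0.004],[0,0,0]]]'

```text
clock: 10.28
tool_pos: [0.5416, -0.1277, 0.0796]
eef_rot: [0.079, 0.703, -0.079, 0.703]
force: [-0.1, 0.6, 0.7]
width: 0.034
```

Emit:
servo_tool --targets '[[[0,0,0.003],[0,0,0]]]'

```text
clock: 10.4
tool_pos: [0.5448, -0.1284, 0.0797]
eef_rot: [0.079, 0.703, -0.079, 0.703]
force: [-3.8, 1.6, 1.9]
width: 0.0343
```

Emit:
servo_tool --targets '[[[0,0,0.002],[0,0,0]]]'

```text
clock: 10.52
tool_pos: [0.5454, -0.1285, 0.0794]
eef_rot: [0.079, 0.704, -0.079, 0.702]
force: [-18.1, 3.7, 10.8]
width: 0.034
```

```bash
python3 - <<'E'
from h import *
tell([.001,-.00],.0785)
E
```

```text
t 10.525 box xy mm [ 3.3 -0.8] z 0.0794 w 0.034 F box [-18.5  -0.4  10.8] M [0.79 3.54 0.01]
 shift tool mm [ 0.9  0.8 -2.3] turn [-0.    -0.003 -0.001] tool y,z in box [[0.0, 1.0], [1.0, -0.0]] j6 -0.01
```

Emit:
servo_tool --targets '[[[0,0,-0.006],[0,0,0]],[[-0.02,0,-0.01],[0,0,0]],[[-0.025,0,-0.03],[0,0,0]],[[0,0.012,-0.03],[0,0,0]],[[0,0.025,0],[0,0,0]],[[0,0,0],[0,0,0]]]'

```text
clock: 11.28
tool_pos: [0.477, -0.0744, 0.1321]
eef_rot: [0.079, 0.702, -0.079, 0.704]
force: [-0.7, -0.9, 0.4]
width: 0.0344
```

```bash
python3 - <<'E'
from h import *
tell([-.075,.035],.086)
from workcell import *
c=capture('wrist')
f=c['frame'][130:430,150:550,::-1];cv2.imwrite('pics/w4c.png',cv2.resize(f,None,fx=2,fy=2,interpolation=cv2.INTER_CUBIC))
E
```

```text
t 11.275 box xy mm [-75.3  36.8] z 0.1321 w 0.0344 F box [-0.5 -1.   0.4] M [-0.06 -0.02 -0.04]
 shift tool mm [46.1 -1.8  0.1] turn [-0.001  0.003 -0.001] tool y,z in box [[0.0, 1.0], [1.0, -0.0]] j6 0.07
```

View pics/w4c.png

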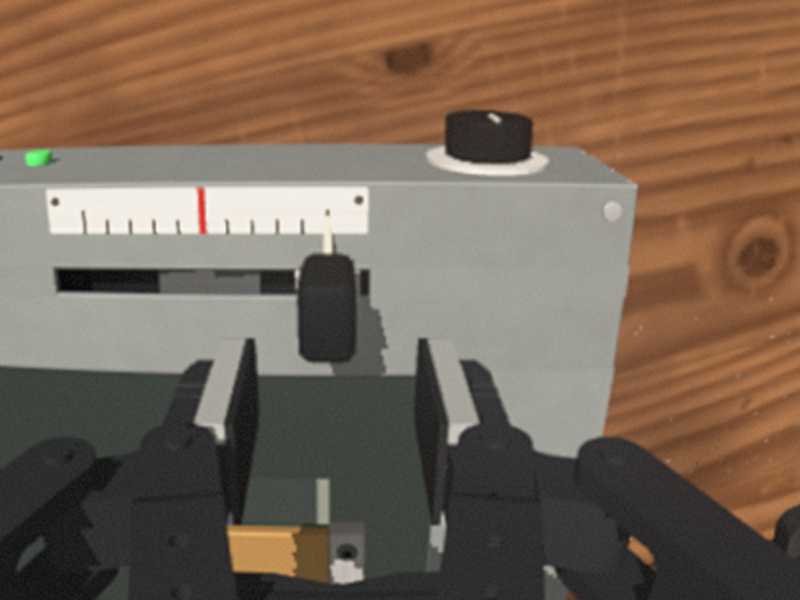

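The tab is centred between the jaws. I'll go down and pinch it.

Emit:
servo_tool --targets '[[[0.02,-0.002,0],[0,0.003,0]],[[0.015,0,0],[0,0,0]],[[0.008,0,0],[0,0,0]],[[0,0,0],[0,0,0]]]'

```text
clock: 11.82
tool_pos: [0.4768, -0.0786, 0.0893]
eef_rot: [0.08, 0.702, -0.08, 0.703]
force: [-0.3, 0.1, -0.0]
width: 0.0346
```

```bash
python3 - <<'E'
from h import *
tell([-.075,.035],.086)
E
```

```text
t 11.825 box xy mm [-74.5  32.6] z 0.0893 w 0.0346 F box [-0.3  0.  -0. ] M [ 0.02 -0.07 -0.04]
 shift tool mm [ 3.3  2.4 -0.5] turn [-0.003  0.001 -0.   ] tool y,z in box [[0.0, 1.0], [1.0, -0.0]] j6 0.06
```

Emit:
servo_tool --targets '[[[0.003,0.0025,0],[-0.003,0,0]],[[0,0,0],[0,0,0]]]'

```text
clock: 12.08
tool_pos: [0.4778, -0.0762, 0.0867]
eef_rot: [0.079, 0.702, -0.079, 0.703]
force: [-0.1, 0.2, -0.1]
width: 0.0341
```

Emit:
servo_tool --targets '[[[0,0,0],[0,0,0]],[[0,0,0],[0,0,0]],[[0,0,0],[0,0,0]],[[0,0,0],[0,0,0]]]' --hand 1

```text
clock: 12.58
tool_pos: [0.4779, -0.0769, 0.0873]
eef_rot: [0.078, 0.702, -0.08, 0.704]
force: [0.0, -0.8, -4.0]
width: 0.0125
```

```bash
python3 - <<'E'
from h import *
tell([-.075,.0],.086)
E
```

```text
t 12.575 box xy mm [-73.9  34.5] z 0.0873 w 0.0125 F box [ 0.2 -0.8 -4. ] M [ 0.02 -0.17  0.01]
 shift tool mm [  1.3 -34.5  -1.1] turn [0.    0.003 0.001] tool y,z in box [[-0.0, 1.0], [1.0, 0.0]] j6 0.06
```

Emit:
servo_tool --targets '[[[0,-0.006,0],[0,0,0]],[[0,-0.006,0],[0,0,0]],[[0,-0.006,0],[0,0,0]],[[0,-0.006,0],[0,0,0]]]'

```text
clock: 13.08
tool_pos: [0.4725, -0.1, 0.0873]
eef_rot: [0.079, 0.702, -0.077, 0.704]
force: [1.9, 7.0, -2.0]
width: 0.0125
```

```bash
python3 - <<'E'
from h import *
tell([-.0745,.0],.087)
E
```

```text
t 13.075 box xy mm [-74.   10.8] z 0.0873 w 0.0125 F box [ 0.3  7.2 -2. ] M [ 1.43 -0.46 -0.1 ]
 shift tool mm [  0.2 -10.8  -0.6] turn [ 0.002  0.003 -0.003] tool y,z in box [[-0.0, 1.0], [1.0, 0.0]] j6 0.01
```

Emit:
servo_tool --targets '[[[0,-0.005,0],[0,0,0]],[[0,-0.004,0],[0,0,0]]]'

```text
clock: 13.32
tool_pos: [0.4706, -0.1088, 0.0873]
eef_rot: [0.08, 0.702, -0.076, 0.704]
force: [1.6, 8.4, -3.1]
width: 0.0127
```

Emit:
servo_tool --targets '[[[0,-0.002,0],[0.001,0.002,0]]]'

```text
clock: 13.45
tool_pos: [0.4702, -0.1106, 0.0873]
eef_rot: [0.081, 0.702, -0.076, 0.703]
force: [2.1, 7.7, -3.5]
width: 0.0126
```

```bash
python3 - <<'E'
from h import *
tell([-.0745,-.0003],.087)
from workcell import *
import pickle
s=state();c=capture('wrist');pickle.dump((s,c),open('w5.pkl','wb'));f=c['frame'][130:430,150:550,::-1];cv2.imwrite('pics/w5c.png',cv2.resize(f,None,fx=2,fy=2,interpolation=cv2.INTER_CUBIC))
tell([-.0745,-.0003],.087)
E
```

```text
t 13.45 box xy mm [-73.9  -0.1] z 0.0873 w 0.0126 F box [ 0.4  7.9 -3.5] M [ 1.61 -0.6  -0.07]
 shift tool mm [ 0.3 -0.2 -0.6] turn [ 0.001  0.001 -0.007] tool y,z in box [[-0.0, 1.0], [1.0, 0.0]] j6 -0.01
t 13.5 box xy mm [-73.9  -0.2] z 0.0873 w 0.0125 F box [-0.1  7.5 -1.7] M [ 1.46 -0.43 -0.13]
 shift tool mm [ 0.3 -0.1 -0.6] turn [ 0.001  0.001 -0.007] tool y,z in box [[-0.0, 1.0], [1.0, 0.0]] j6 -0.01
```

View pics/w5c.png

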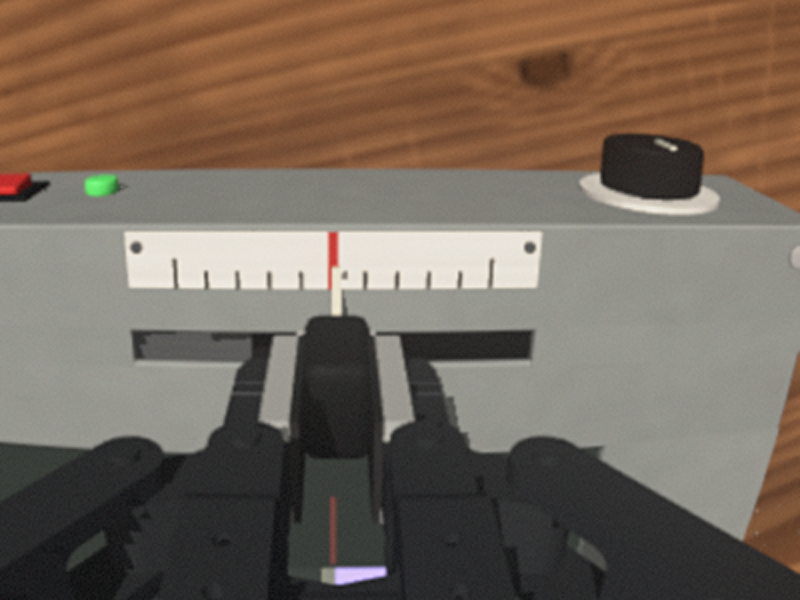

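The pointer is at x≈338 px and the red mark at 333 px. Ticks are 7 mm apart, about 31 px, so it is about 1 mm short. I'll nudge it.

Emit:
servo_tool --targets '[[[0,-0.0011,0],[0,0,-0.004]]]'

```text
clock: 13.62
tool_pos: [0.47, -0.1116, 0.0873]
eef_rot: [0.08, 0.702, -0.077, 0.703]
force: [2.3, 8.5, -2.6]
width: 0.0125
```

```bash
python3 - <<'E'
from h import *
from workcell import *
tell([-.0745,-.0013],.087)
c=capture('wrist');f=c['frame'][215:315,220:420,::-1];t=capture('top')['frame'][158:302,248:408,::-1]
tell([-.0745,-.0013],.087)
a=cv2.resize(f,(560,280),interpolation=cv2.INTER_CUBIC);b=cv2.resize(t,(350,315),interpolation=cv2.INTER_CUBIC);b=b
o=np.zeros((600,560,3),np.uint8);o[:280]=a;o[282:597,:350]=b;cv2.imwrite('pics/fin.png',o)
E
```

```text
t 13.625 box xy mm [-73.9  -1.1] z 0.0873 w 0.0125 F box [ 0.3  8.8 -2.6] M [ 1.77 -0.54 -0.12]
 shift tool mm [ 0.3 -0.2 -0.6] turn [ 0.001  0.001 -0.004] tool y,z in box [[-0.0, 1.0], [1.0, 0.0]] j6 -0.01
t 13.725 box xy mm [-73.9  -1.1] z 0.0873 w 0.013 F box [ 0.1  7.6 -1.9] M [ 1.58 -0.52 -0.04]
 shift tool mm [ 0.3 -0.2 -0.6] turn [ 0.001  0.001 -0.004] tool y,z in box [[-0.0, 1.0], [1.0, 0.0]] j6 -0.01
```

View pics/fin.png

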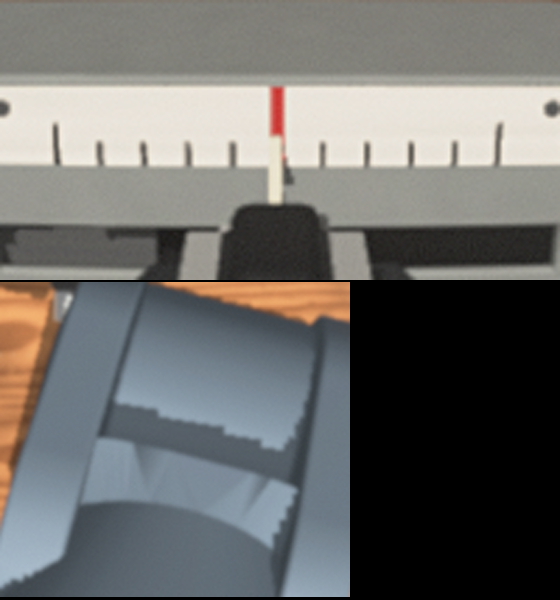

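The pointer is on the red mark (276 against 277 px). The arm hides the blank from above, so I'll check it in the side view.

```bash
python3 - <<'E'
from h import *
from workcell import *
c=capture('side');f=c['frame'][190:310,220:380,::-1]
cv2.imwrite('pics/s2.png',cv2.resize(f,None,fx=5,fy=5,interpolation=cv2.INTER_CUBIC));tell([-.0745,-.0013],.087)
Rm=cv2.Rodrigues(c['rvec'])[0]
for p in [(57.5,35,66),(57.5,-35,66),(12.5,-35,66),(12.5,35,66)]:
    w=np.r_[T+rot(A)@np.array(p[:2])/1e3,p[2]/1e3];q=Rm@w+np.ravel(c['tvec']);print(p,((np.array([c['fx']*q[0]/q[2]+c['cx'],c['fy']*q[1]/q[2]+c['cy']])-[220,190]+.5)*5-.5).round())
E
```

```text
t 13.775 box xy mm [-74.   -1.1] z 0.0873 w 0.0126 F box [-0.2  8.  -2.8] M [ 1.58 -0.52 -0.09]
 shift tool mm [ 0.3 -0.2 -0.5] turn [ 0.001  0.001 -0.004] tool y,z in box [[-0.0, 1.0], [1.0, 0.0]] j6 -0.01
(57.5, 35, 66) [197. 277.]
(57.5, -35, 66) [251. 160.]
(12.5, -35, 66) [366. 174.]
(12.5, 35, 66) [318. 293.]
```

View pics/s2.png

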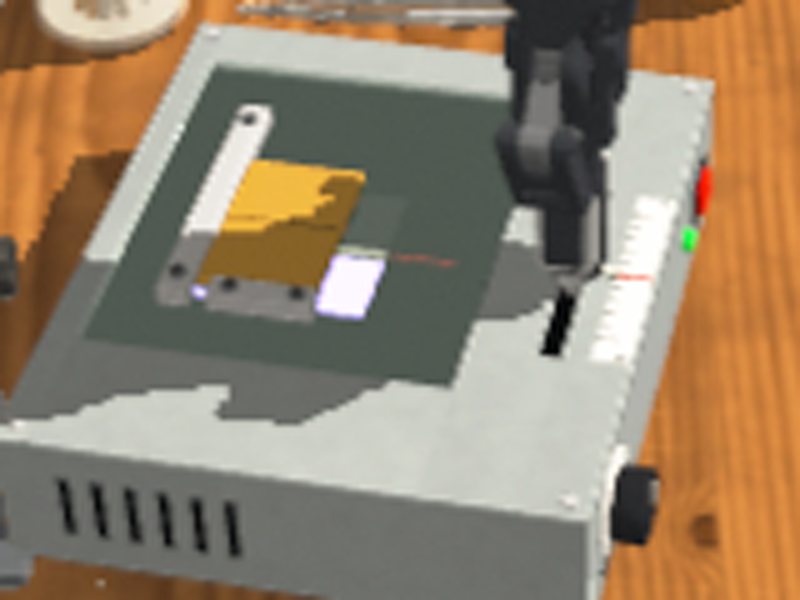

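The side view shows the blank flush on both stops. Its corners are within a few crop pixels (under about 2 mm) of the predicted home corners, so I'm handing in.

```bash
python3 -c "from workcell import job_done;print(job_done())"
```

```text
the job is handed in; nothing more can be done
None
```

The blank is home against both stops and the shutter is held at half travel; I handed the job in at about 13.8 s on the robot's clock.

**What I did:** I pushed the blank to the far stop with the two fingertips, then to the left stop, and reseated it on the far stop. The pushes peaked at about 22 N. Then I pinched the tab and slid it right in steps up to the red mark, without running past it. The arm is still holding it there.

**Last checks:**
- **Shutter:** in the wrist view the pointer was about 1 px from the red mark, roughly 0.2 mm. The tab had moved 35.6 mm by the gripper position, and the measured force of about 8 N fits the 8.3 N expected at half travel.
- **Blank:** the side view showed it flush on both stops, with corners matching the predicted home position to within about 2 mm. The arm hid it from the top camera, so I could not check it from above.

**What disagreed or went wrong:**
- The reseat push stopped about 1 mm farther in than the first far push, but at a higher force.
- I typed one early move in millimetres instead of metres. The row limit capped it at a 60 mm drop in free air, and nothing was touched.

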